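# Check the clarity of an amber resin sample in the light gauge

### The arm

A 6-joint arm with a two-finger parallel gripper is mounted at the origin on the work surface. World frame = base frame: x ahead of the robot, y to its left, z up, the work surface at z = 0. Lengths are in mm, angles in rad, forces in N, time in s.
With the tool pointing down it reaches from about 375 to 750 mm from the base axis. Payload 9 kg.
Tool frame: the origin (TCP) lies at the very end of the fingers, on their centre line; the grasp point (between the pads) lies behind it (manip.tcp_to_grasp is the x of the grasp point in the tool frame, in mm); x points along the fingers, z is the direction in which the jaws open and shut, and the axes are right-handed (so a half turn about x gives the same grasp; the last joint's range is limited). The gripper opens to 85 mm and grips with 20 to 120 N. Pads are 22 mm wide; open, the fingers measure 114 mm over their backs; the gripper's body (76 mm by 85 mm) begins 54 mm behind the grasp point. The pads swing forward as they close: fully open they stand 13 mm farther back than shut.
Start: joints at [-1.519, 0.104, 0.097, 1.564, 0, 1.353], TCP at [159.932, -578.324, 231.331] pointing down, gripper open.
Joint ranges: [-2.99, 2.99], [-0.84, 1.86], [-1.1, 1.16], [-1.84, 2.11], [-1.51, 1.56], [-3.14, 3.14]. Speed limits (rad/s): [2.22, 2.22, 2.57, 3.14, 3.14, 3.14].

### API

Orientations are given as a unit quaternion [w, x, y, z].
In Python, from plant import manip gives the robot as it stands. Calls block until the motion is done:
- manip.movep(position, orientation): joint-space move of the TCP to a pose.
- manip.servo_line(position, max_speed=150, ori=None): straight line of the TCP; ori=None keeps the orientation; max_speed is the mean speed in mm/s.
- manip.goto_joints(angles): joint-space move.
- manip.open() and manip.close(grasp_force=None): open the fingers fully, or close them until they stop; grasp_force is the grip in N (None keeps the last).
- manip.sleep(seconds).
- manip.ik(position, orientation): joint angles nearest the present ones, or None.
- manip.get_state(): the state.
- manip.snapshot(name): name is "scene" or "top"; returns a dict with "pixels" (400x640x3 uint8, blue, green, red), "depth" (400x640 float32, mm along the optical axis (not along the pixel's ray), 0 where there is no reading), "fx", "fy", "cx", "cy" (pixels), "k1" (the pictures are not rectified: a ray, as slopes to the right and down, at radius r is drawn at 1 + k1 r^2 times it, then the intrinsics apply), "rvec" (rotation vector, rad) and "tvec" (3), from world to camera coordinates, as OpenCV has them. Camera axes: x right, y down, z forward; pixel columns grow to the right and rows downward; lengths in mm; the calibration is good to about 2 mm. A picture is of the moment at which its call begins.
A pose or a line that the arm cannot do raises manip.PlanningError and nothing moves.
- manip.close_job(): hands the job in, once; it reports no verdict.
Trained networks look in a picture, given as the dict that the camera call returned (one of the last four; its "shot" number tells which), for a name from the list of things; names that differ only in an ending like _2 or _b are one class to them, and where a whole thing is asked for, a point or a joint stands for the part that bears it (a point fixed in the world has none). Each returns a list of dicts, best first, with "p" (0 to 1); they miss things now and then, are a little off and sometimes report something else, mostly with a low value. They report only what shows in the picture. A call takes as long as a camera call. They do not tell look-alikes from the thing itself.
- manip.search_frame(picture, name): "uv" ([column, row] in pixels, amid what is visible of it).
- manip.tip_of(picture, name): "uv" ([column, row] in pixels: a listed point, or the origin of a listed thing).
The state is a dict: "t": time; "q": joint angles; "dq": joint speeds; "tau": joint torques, N m; "tool_pos": TCP position; "eef_rot": TCP orientation; "force": force on the tool from outside, world axes, zero at the start; "ft_torque": the same for the moment, N m; "width": finger opening in mm.
Only numpy, scipy, OpenCV 4.12 (cv2) and the standard library are available. Lean on these libraries where they do the work, as an engineer would, in place of code of your own. Each camera call takes 0.05 s, during which the arm holds its last target. There are 200 camera calls.

### The job

First stand the loose grey sensor head upright and centred on the light gauge's narrow green pedestal, its eye squarely facing the lamp, and let go. Then take the amber resin bar out of the rack near its top, fingers on its two white frosted faces only, never the clear ones. Finish while still holding it upright and still in mid-air, midway between lamp and sensor, a clear face squarely to the lamp and the beam through the middle of its clear part, well below your fingers; touch nothing else with it, and leave the other bars and the mallet where they are.

Things in the scene. Friction and masses are not known exactly. Their poses are not given: they have to be found in the camera images.
- gauge: Light gauge fixed to the bench, base 70 (x) x 310 (y, -175 to +135) x 15 mm. Origin on the bench under mid-gap, z up; the light (thin red line, 120 mm up) runs along +y. Black lamp house on blue column at y = -165 to -80 mm, 50 mm wide, top 144 mm up; its nose ends at y = -58 mm. Green pedestal at y = +60 to +90 mm, 40 mm wide, top 95 mm up.
- beam_mid (a point): Point on the light beam midway in the gap, 120 mm above the bench (gauge frame 0, 0, 120 mm).
- pedestal_top (a point): Centre of the pedestal's top face, 40 (x) x 30 (y) mm, 95 mm above the bench (gauge frame 0, 75, 95 mm).
- sensor: Loose grey sensor head, 36 (x) x 40 (y) x 60 (z) mm, about 0.12 kg, upright on the bench at first. Origin: centre of its underside, z up. Its eye (black ring, green lens) is on its -y face; the yellow stripe on top runs along that edge. Placed properly, its axes agree with the gauge's and its origin is on pedestal_top.
- sensor_eye (a point): Centre of the sensor's eye, on its -y face, 25 mm above its underside; when placed it is on the beam line.
- rack: Wooden rack fixed to the bench, 55 (x) x 200 (y) x 20 (z) mm, with three pockets in a row along y at -65, 0, +65 mm, floor 8 mm above the bench, 1.5 mm clearance around the bars. Origin at the centre of its underside.
- amber: Amber resin bar, upright in one of the rack's pockets (which varies), 24 (x) x 33 (y) x 75 (z) mm, 0.07 kg. Origin: centre of its underside, z up. Faces at x = +-12 mm: white frosted cheeks, 30 mm wide, the only ones to grip (fingers close along its x), pads 50 to 65 mm above the underside. Faces at y = +-16.5 mm are clear: light goes along its y.
- amber_window (a point): Point inside the amber bar, on its centre line, 20 mm above its underside: the point to bring onto the beam at beam_mid.
- amber_core: The clear amber middle of the bar, 16 (x) x 33 (y) x 75 (z) mm, part of the bar, same origin and axes; fingers must not press on it.
- blue: Bystander: blue resin bar of the same shape, in another pocket of the rack. Origin at the centre of its underside.
- green: Bystander: green resin bar of the same shape, in another pocket of the rack. Origin at the centre of its underside.
- mallet: Bystander: wooden mallet lying on the bench, 255 mm long along its x, head 60 x 100 x 52 mm centred at x = +90 mm, handle to -x, 26 mm thick. Origin on its underside.
There are look-alikes about, which are no part of the job. Several things have the shape of the rack; the one meant has the colours described above.

How it is judged (in metres and radians):
On the way, in this order (a step that is already met when the one before it is completed fails the run):
1. the sensor head stands released on the pedestal, centred, its eye towards the lamp, while the amber bar is still in the rack (x of sensor_eye in the frame of gauge between -0.008 and 0.008 m and y of sensor_eye in the frame of gauge between 0.045 and 0.065 m and height (world z) of sensor_eye between 0.114 and 0.126 m and angle between sensor's own z axis and vertical below 0.105 rad and angle between the y axis of sensor and the y axis of gauge, either way round below 0.17 rad and linear speed of sensor below 0.02 m/s and contact force between sensor and gauge above 0.2 N and contact force between the fingers and sensor below 0.05 N and distance of amber from where it was at the start of the episode below 0.03 m), for 0.2 s.
2. the amber bar is gripped and lifted out of the rack (height (world z) of amber above 0.035 m and contact force between the fingers and amber above 1 N), for 0.2 s.
At the end, for the whole second after the job is handed in: Sensor released on pedestal: eye within 8 mm (x), 10 (y), 6 (z) of the beam line, 10 deg square, 6 deg upright. Amber bar held by frosted faces over 45 mm up, touching nothing else; amber_window within 7 mm (x), 20 (y), 10 (z) of beam_mid, 10 deg square and upright, still. Bystanders within 30 mm (x of sensor_eye in the frame of gauge between -0.008 and 0.008 m and y of sensor_eye in the frame of gauge between 0.045 and 0.065 m and height (world z) of sensor_eye between 0.114 and 0.126 m and angle between sensor's own z axis and vertical below 0.105 rad and angle between the y axis of each of sensor, amber and the y axis of gauge, either way round below 0.17 rad and linear speed of each of sensor, amber below 0.02 m/s and contact force between sensor and gauge above 0.2 N and contact force between each of the fingers, amber and sensor below 0.05 N and contact force between the fingers and amber above 1 N and contact force between the fingers and amber_core below 0.5 N and z of the grasp point in the frame of amber above 0.045 m and x of amber_window in the frame of gauge between -0.007 and 0.007 m and y of amber_window in the frame of gauge between -0.02 and 0.02 m and height (world z) of amber_window between 0.11 and 0.13 m and angle between amber's own z axis and vertical below 0.17 rad and contact force between amber and gauge below 0.05 N and contact force between amber and rack below 0.05 N and contact force between amber and blue below 0.05 N and contact force between amber and green below 0.05 N and distance of each of blue, green, mallet from where it was at the start of the episode below 0.03 m); the arm keeps its last pose, push and grip.
It fails at once if the fingers press on the clear faces of the amber bar (contact force between the fingers and amber_core above 1 N).
It fails at once if a bystander (blue bar, green bar or mallet) is moved more than 30 mm (distance of any of blue, green, mallet from where it was at the start of the episode above 0.03 m).
It also fails if it takes over 53 s, if anything falls off the work surface, if the arm or the gripper's body presses on something with over 40 N, if the wrist force passes 120 N, or if a joint passes its speed limit or range.

## Working session

There is one attempt and no reset: what is moved stays moved. The work goes in short steps, each a Python script; the robot and the scene stay as the last script left them, time stands still between calls to the robot, and variables do not carry over. Pictures are saved under pics/ and viewed, about 8 in all and at most 12, crops included, and the job is handed in when it is done.

```bash
ls; mkdir -p pics; python3 - <<'E'
from plant import manip
import cv2,pickle
P={}
for n in("scene","top"):
    s=manip.snapshot(n);P[n]=s
    cv2.imwrite(f"pics/{n}0.png",s["pixels"])
    print(n,s["fx"],s["fy"],s["cx"],s["cy"],s["k1"],s["rvec"],s["tvec"])
    for o in["gauge","pedestal_top","beam_mid","sensor","sensor_eye","rack","amber","amber_window","blue","green","mallet"]:
        try:print(o,[(d["uv"],round(d["p"],2)) for d in manip.tip_of(s,o)[:4]])
        except Exception as e:print(o,e)
pickle.dump(P,open("p0.pkl","wb"))
st=manip.get_state();print(st,manip.tcp_to_grasp)
E
```

```text
pics
scene 379.81726786607277 379.81726786607277 321.1941180111232 195.73404648690615 -0.011306819406787905 [ 2.34322738  0.68802664 -0.27563545] [-473.29118561 -164.93097608 1352.06337737]
gauge [([341.6, 244.7], 0.87)]
pedestal_top [([358.6, 207.7], 0.85)]
beam_mid [([338.9, 221.5], 0.67)]
sensor [([323.3, 175.3], 0.79), ([393.3, 146.8], 0.17)]
sensor_eye [([315.5, 171.4], 0.64), ([253.7, 241.6], 0.43)]
rack [([280.3, 349.2], 0.85), ([253.9, 242.3], 0.83), ([391.6, 148.3], 0.41)]
amber [([238.1, 252.1], 0.59)]
amber_window [([231.8, 254.5], 0.57)]
blue [([270.9, 226.6], 0.49), ([255.4, 243.4], 0.41)]
green [([394.2, 144.7], 0.72), ([258.4, 242.1], 0.67)]
mallet [([393.3, 142.8], 0.6), ([342.8, 245.8], 0.38)]
top 457.1748209662593 457.1748209662593 319.3410319599279 195.44982230694498 -0.05591701843738299 [ 2.11190838 -2.16055022  0.17039384] [   8.84024765  574.46636045 1111.64653162]
gauge [([411.9, 246.7], 0.3)]
pedestal_top [([311.2, 154.2], 0.66)]
beam_mid [([342.3, 155.3], 0.9)]
sensor [([260.8, 238.2], 0.71)]
sensor_eye [([364.9, 235.6], 0.73), ([268.3, 240.1], 0.66)]
rack [(
[... 313 characters left out ...]
186.2], 0.59)]
{'t': 1.2, 'q': array([-1.51865471e+00,  1.04078294e-01,  9.72978044e-02,  1.56390928e+00,
       -2.50777451e-06,  1.35307742e+00]), 'dq': array([ 3.83336321e-05, -3.26620484e-04,  8.30195767e-04, -7.09743419e-04,
       -1.85559178e-04, -1.20524044e-03]), 'tau': array([ 2.88329196e-03, -5.56758356e+01,  5.03765953e+01,  1.23370111e-03,
       -2.61221139e-04,  1.25988308e-05]), 'tool_pos': array([ 159.95714658, -578.31307238,  231.34219292]), 'eef_rot': array([ 0.56273963,  0.42816543,  0.56269229, -0.42822408]), 'force': array([ 0.61790494, -0.01197208, -0.33311675]), 'ft_torque': array([ 0.01424531, -0.05136026, -0.08138433]), 'width': 85.1577215070558} -18.700000000000003
```

View pics/scene0.png

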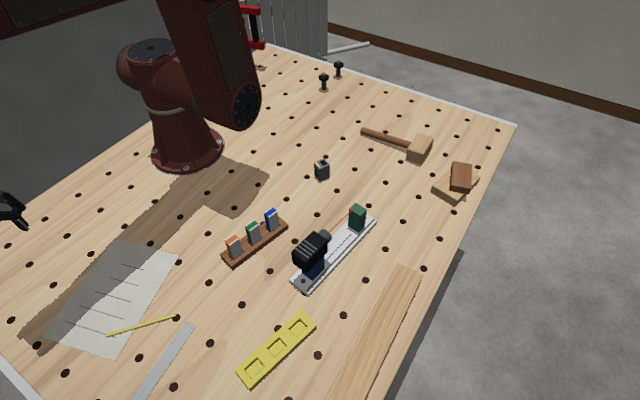

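View pics/top0.png

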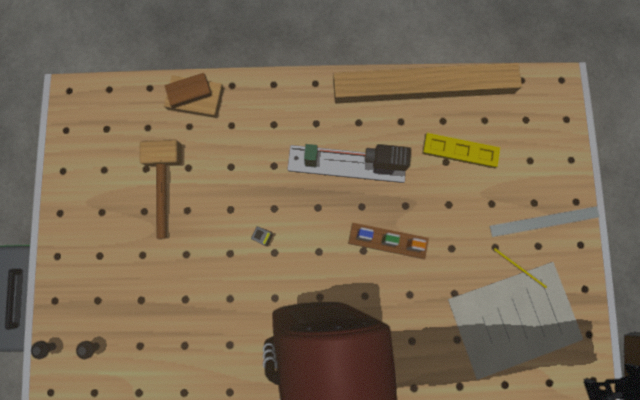

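The pictures show the sensor at (322,170) in scene and (262,236) in top. The brown rack holds blue, green and amber bars, with amber at the right end at (419,243) in top. The gauge pedestal is at (311,155) in top. The yellow rack is a look-alike. Next I'll use the depth clouds.

```bash
cat > h.py <<'E'
import numpy as np,cv2
from scipy.spatial.transform import Rotation as R
def K(s):return np.array([[s["fx"],0,s["cx"]],[0,s["fy"],s["cy"]],[0,0,1]])
def D(s):return np.array([s["k1"],0,0,0.])
def cloud(s):
    v,u=np.mgrid[:400,:640]
    n=cv2.undistortPoints(np.stack([u,v],-1).reshape(-1,1,2).astype(float),K(s),D(s)).reshape(400,640,2)
    d=s["depth"].astype(float)[...,None]
    c=np.concatenate([n*d,d],-1)
    M=R.from_rotvec(np.ravel(s["rvec"])).as_matrix()
    w=(c-np.ravel(s["tvec"]))@M
    w[d[...,0]==0]=np.nan
    return w
def proj(s,p):return cv2.projectPoints(np.atleast_2d(np.asarray(p,float)),np.array(s["rvec"],float).ravel(),np.array(s["tvec"],float).ravel(),K(s),D(s))[0].reshape(-1,2)
E
cat > a.py <<'E'
import pickle,sys
from h import *
P=pickle.load(open("p0.pkl","rb"))
def box(n,w,m,zl):
    for lo,hi in zl:
        k=m&(w[...,2]>lo)&(w[...,2]<hi);q=w[k]
        if len(q)>5:
            r=cv2.minAreaRect(q[:,:2].astype(np.float32));print(n,lo,hi,len(q),"z",np.percentile(q[:,2],[10,50,90]).round(1),"c",np.round(r[0],1),"sz",np.round(r[1],1),"ang",round(r[2],1),"med",np.median(q[:,:2],0).round(1))
wt=cloud(P["top"]);ws=cloud(P["scene"])
for n,uv in dict(sensor=(262,236),amber=(419,243),blue=(366,234),green=(392,239),ped=(311,154),lamp=(390,157),rackend=(353,235),bench=(300,200),ymrk=(430,140)).items():print(n,wt[uv[1],uv[0]].round(1))
def near(w,c,r):return np.hypot(w[...,0]-c[0],w[...,1]-c[1])<r
for n,w in(("top",wt),("scene",ws)):
    for o,uv,r,zl in(("sensor",(262,236),45,[(8,80),(52,70)]),("amber",(419,243),30,[(60,95)]),("green",(392,239),30,[(60,95)]),("blue",(366,234),30,[(60,95)]),("rack",(390,240),120,[(14,24)]),("ped",(311,154),40,[(85,105)]),("lamp",(390,157),60,[(100,160)]),("gbase",(345,162),190,[(8,20)])):
        c=wt[uv[1],uv[0]]
        box(n+" "+o,w,near(w,c,r),zl)
for nm,l in(("top",[("a",(235,215,290,260)),("b",(280,135,440,265))]),("scene",[("c",(300,150,345,190)),("d",(215,195,385,300))])):
    for t,(a,b,c,d) in l:
        im=P[nm]["pixels"][b:d,a:c];f=min(400/im.shape[1],300/im.shape[0])
        im=cv2.resize(im,None,fx=f,fy=f,interpolation=cv2.INTER_CUBIC)
        cv2.imwrite(f"/tmp/{t}.png",im)
cv=np.zeros((600,800,3),np.uint8)
for i,t in enumerate("abcd"):
    im=cv2.imread(f"/tmp/{t}.png");y,x=300*(i//2),400*(i%2);cv[y:y+im.shape[0],x:x+im.shape[1]]=im[:300,:400]
cv2.imwrite("pics/crops.png",cv)
E
python3 a.py
```

```text
sensor [474.1 139.9  58.8]
amber [ 446.4 -241.8   85.8]
blue [ 471.5 -115.1   82.3]
green [ 457.8 -177.4   83.4]
ped [669.9  13.9  97.4]
lamp [ 646.4 -172.4  144.1]
rackend [474.4 -87.9  20.6]
bench [571.   46.9   1. ]
ymrk [ 721.4 -301.4   18.6]
top sensor 8 80 270 z [47.2 59.7 62.7] c [475.7 142.7] sz [41.1 35.5] ang 62.0 med [474.2 140. ]
top sensor 52 70 239 z [57.2 60.2 62.9] c [475.9 143. ] sz [40.5 35.3] ang 62.6 med [475.9 142.4]
top amber 60 95 149 z [74.4 81.9 84.7] c [ 444. -241.] sz [31.4 24.3] ang 76.6 med [ 444.1 -239.5]
top green 60 95 155 z [74.2 82.1 84.4] c [ 458.6 -178.7] sz [33.6 24.1] ang 76.5 med [ 457.9 -177.4]
top blue 60 95 144 z [78.4 82.4 85.3] c [ 473.2 -115. ] sz [33.1 24.1] ang 76.9 med [ 473.5 -114.7]
top rack 14 24 1078 z [16.5 19.5 22.2] c [ 458.9 -177.9] sz [199.2  55.8] ang 76.9 med [ 458.  -168.6]
top ped 85 105 204 z [91.8 94.9 97.7] c [676.6  15.3] sz [30.  40.8] ang 82.3 med [675.   16.1]
top lamp 100 160 1016 z [124.  142.3 145.7] c [ 653.1 -168.6] sz [109.8  51.4] ang 83.0 med [ 648.4 -172. ]
top gbase 8 20 2185 z [11.5 14.8 17.8] c [655.  -73
[... 267 characters left out ...]
4 z [65.7 83.3 86.5] c [ 443.7 -244. ] sz [32.7 27.7] ang 77.2 med [ 450.2 -245.8]
scene green 60 95 164 z [65.6 83.4 86. ] c [ 459.2 -180.7] sz [34.  27.2] ang 78.4 med [ 464.2 -183. ]
scene blue 60 95 153 z [66.4 83.2 85.8] c [ 473.4 -117.2] sz [33.9 26.4] ang 75.8 med [ 477.7 -120.1]
scene rack 14 24 730 z [17.8 21.2 23.2] c [ 459.  -180.1] sz [200.7  58.4] ang 77.2 med [ 466.7 -197.5]
scene ped 85 105 161 z [89.4 95.7 97.9] c [676.3  13.3] sz [32.2 40.5] ang 82.8 med [678.5  10.9]
scene lamp 100 160 1030 z [113.4 143.4 146.8] c [ 654.1 -171.7] sz [108.6  49.4] ang 82.8 med [ 660.  -187.4]
scene gbase 8 20 1684 z [13.3 16.3 18.6] c [594.5 -72.4] sz [309.7 211.6] ang 82.9 med [672.7 -88.7]
```

View pics/crops.png

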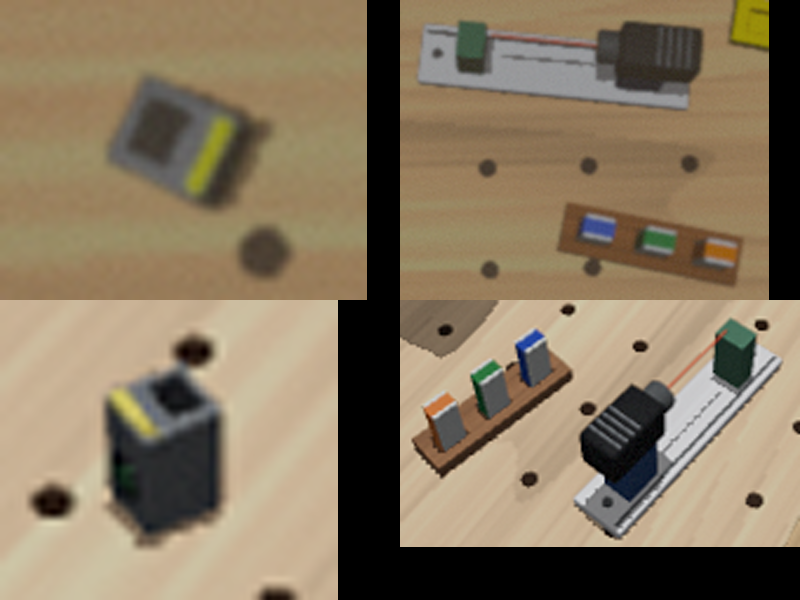

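The two views agree within about 2 mm. Sensor is at (475,142) with yaw −27.5°, pedestal at (676.5,14.3), gauge yaw about −7.1°. Amber is at (444,−242) with yaw −13°. All heights match the text, so I'll grasp the sensor.

```bash
cat >> h.py <<'E'
def ori(yaw,flip=0):
    a=np.radians(yaw+180*flip);c,s=np.cos(a),np.sin(a)
    M=np.array([[0,-s,c],[0,c,s],[-1,0,0]])
    q=R.from_matrix(M).as_quat();return np.array([q[3],q[0],q[1],q[2]])
def show(m,t=""):
    s=m.get_state();print(t,"t",round(s["t"],2),s["tool_pos"].round(1),"F",s["force"].round(1),"w",round(s["width"],1),"q",s["q"].round(2))
E
python3 - <<'E'
from plant import manip as m
from h import *
show(m)
for f in(0,1):
    for p,y in(((475.3,142.2,150),-27.5),((676.5,14.3,260),-7.1),((444,-242.3,150),-13),((667,-60,140),-7.1)):
        j=m.ik(p,ori(y,f));print(f,None if j is None else np.round(j,2))
E
```

```text
t 1.2 [ 160.  -578.3  231.3] F [ 0.6 -0.  -0.3] w 85.2 q [-1.52  0.1   0.1   1.56 -0.    1.35]
0 [ 0.03 -0.22 -0.36  1.43  0.    2.08]
0 [-0.17  0.36  0.44  1.65  0.    1.52]
0 [-0.76 -0.19 -0.33  1.42  0.    1.04]
0 [-0.28  0.32  0.17  1.43  0.    1.41]
1 [ 0.03 -0.22 -0.36  1.43  0.   -1.06]
1 [-0.17  0.36  0.44  1.65  0.   -1.62]
1 [-0.76 -0.19 -0.33  1.42  0.   -2.1 ]
1 [-0.28  0.32  0.17  1.43  0.   -1.73]
```

```bash
python3 - <<'E'
from plant import manip as m
from h import *
import cv2
o=ori(-27.5)
m.movep([475.3,142.2,130],o);show(m,"above")
m.servo_line([475.3,142.2,20],120);show(m,"down")
m.close(40);show(m,"closed")
m.servo_line([475.3,142.2,150],120);show(m,"up")
m.servo_line([676.5,14.3,155],150,ori=ori(-7.1));show(m,"hover")
s=m.snapshot("scene");t=m.snapshot("top")
c=np.hstack([cv2.resize(s["pixels"][130:260,270:430],None,fx=2.5,fy=2.5),cv2.resize(t["pixels"][90:220,250:410],None,fx=2.5,fy=2.5)]);cv2.imwrite("pics/hover.png",c)
E
```

```text
above t 3.99 [475.6 141.6 130.1] F [0.5 0.9 0.8] w 85.5 q [ 0.03 -0.21 -0.39  1.39 -0.    2.08]
down t 5.06 [475.9 142.2  20.8] F [0.4 0.1 0.1] w 85.4 q [ 0.03 -0.14 -0.53  1.18 -0.    2.08]
closed t 5.58 [475.7 142.2  20.4] F [-0.6  0.1  3.2] w 35.9 q [ 0.03 -0.14 -0.53  1.18  0.    2.08]
up t 6.81 [474.8 142.2 149.1] F [-0.5 -0.1 -2.1] w 35.6 q [ 0.03 -0.22 -0.36  1.43 -0.    2.08]
hover t 8.55 [676.2  14.7 155.1] F [-0.1  0.  -1.7] w 35.4 q [-0.17  0.34  0.22  1.46  0.    1.52]
```

View pics/hover.png

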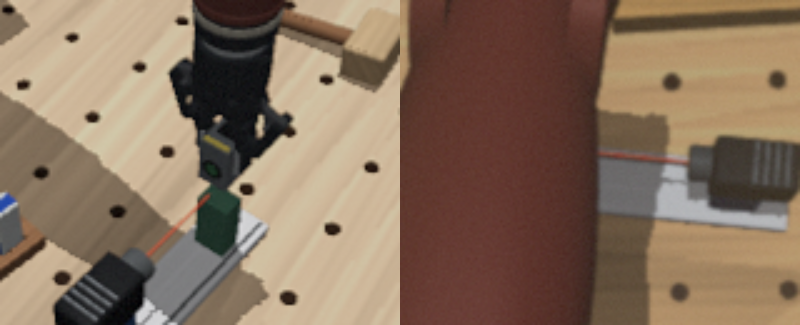

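The sensor is held upright above the pedestal, with its eye at (212,168) facing the lamp. I'll lower it until it touches, then release.

```bash
python3 - <<'E'
from plant import manip as m
from h import *
import cv2
g=[676.5,14.3]
m.servo_line(g+[118.5],80);m.sleep(.2);f0=m.get_state()["force"][2];show(m,"near")
z=118.5
while z>113:
    z-=.7;m.servo_line(g+[z],20);f=m.get_state()["force"][2]-f0
    if f>2.5:break
show(m,"contact");print(z,f)
m.open();m.sleep(.3);show(m,"open")
m.servo_line(g+[235],150);m.sleep(.2);show(m,"up")
s=m.snapshot("scene");w=cloud(s)
a=np.radians(-7.1);Rg=np.array([[np.cos(a),-np.sin(a)],[np.sin(a),np.cos(a)]])
k=(np.hypot(w[...,0]-676,w[...,1]-14)<45)&(w[...,2]>110)&(w[...,2]<165);q=w[k]
r=cv2.minAreaRect(q[:,:2].astype(np.float32));print(len(q),r,np.percentile(q[:,2],[50,95]))
k2=k&(w[...,2]>149)&(w[...,2]<160);r=cv2.minAreaRect(w[k2][:,:2].astype(np.float32));print(r)
print([(d["uv"],d["p"]) for d in m.tip_of(s,"sensor_eye")],[(d["uv"],d["p"]) for d in m.tip_of(s,"sensor")])
pt=np.array([676.5,14.3]);ped=np.r_[pt,95];eye=np.r_[pt+Rg@[0,-20],120]
print("expect origin/eye",proj(s,[ped,eye]))
cv2.imwrite("pics/placed.png",cv2.resize(s["pixels"][150:260,280:430],None,fx=5,fy=5,interpolation=cv2.INTER_CUBIC))
E
```

```text
near t 9.46 [676.7  14.2 118.7] F [-0.7  0.2 -1.3] w 35.8 q [-0.17  0.35  0.17  1.39 -0.    1.52]
contact t 10.71 [676.6  14.3 115.5] F [-1.5  0.2  3.5] w 35.6 q [-0.17  0.35  0.16  1.39 -0.    1.52]
114.99999999999999 4.832043755740658
open t 11.55 [676.5  14.3 115. ] F [-0.9 -0.2 -0.4] w 85.1 q [-0.17  0.35  0.16  1.39 -0.    1.52]
up t 12.7 [676.1  14.4 233.9] F [-0.1  0.2  0.7] w 85.6 q [-0.17  0.35  0.38  1.6   0.    1.52]
367 ((674.8921508789062, 1.9791183471679688), (63.959964752197266, 37.668094635009766), 83.37886047363281) [149.33242438 158.16493449]
((676.6581420898438, 12.716676712036133), (39.76277160644531, 36.86635971069336), 82.38783264160156)
[([355.4, 206.2], 0.59), ([343.1, 220.0], 0.29)] [([358.4, 206.2], 0.64), ([235.5, 249.0], 0.47)]
expect origin/eye [[357.90114046 208.88991621]
 [353.98763139 207.45153293]]
```

View pics/placed.png

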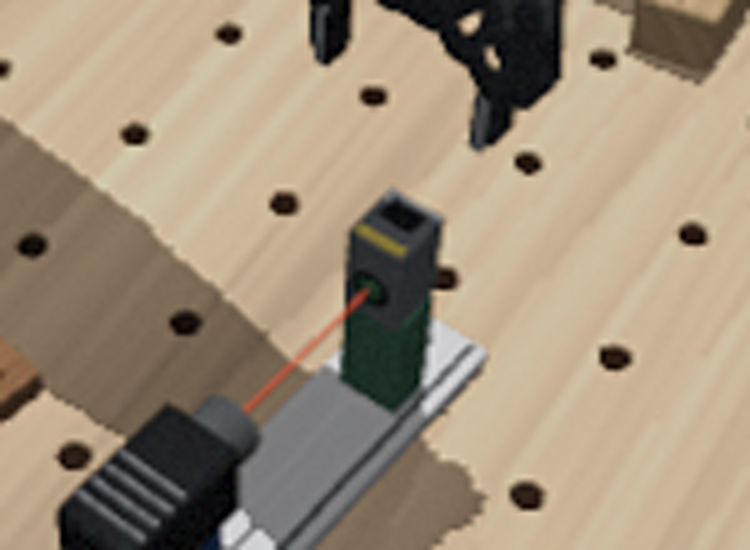

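The sensor is placed: its top centre is within 1 mm of the pedestal centre, it is square to about 0.5°, and the beam lands on the eye. Next is the amber bar.

```bash
python3 - <<'E'
from plant import manip as m
from h import *
import cv2
a=[444,-242.3];b=[667.2,-60.1]
m.movep(a+[215],ori(-13));show(m,"above")
m.servo_line(a+[47],110);m.sleep(.1);show(m,"down")
m.close(40);m.sleep(.1);show(m,"closed")
m.servo_line(a+[80],50);m.sleep(.2);show(m,"lifted")
m.servo_line(a+[225],120)
m.servo_line(b+[225],150,ori=ori(-7.1));show(m,"hover")
s=m.snapshot("scene")
cv2.imwrite("pics/hover2.png",cv2.resize(s["pixels"][120:270,220:400],None,fx=4,fy=4,interpolation=cv2.INTER_CUBIC))
E
```

```text
above t 14.16 [ 444.7 -242.   215.3] F [0.6 0.8 0.1] w 85.3 q [-0.76 -0.19 -0.21  1.54  0.    1.04]
down t 15.93 [ 444.3 -242.6   47.6] F [0.4 0.3 0.2] w 85.3 q [-0.76 -0.13 -0.47  1.23 -0.    1.04]
closed t 16.62 [ 444.  -242.3   47. ] F [ 0.4 -0.9  1.3] w 23.2 q [-0.76 -0.13 -0.48  1.23 -0.    1.04]
lifted t 17.62 [ 443.8 -242.1   79.6] F [-0.4  0.3 -1.2] w 23.4 q [-0.76 -0.16 -0.44  1.29 -0.    1.04]
hover t 21.05 [667.  -60.4 225.2] F [-0.5  0.  -0.2] w 23.4 q [-0.29  0.32  0.33  1.58 -0.    1.41]
```

View pics/hover2.png

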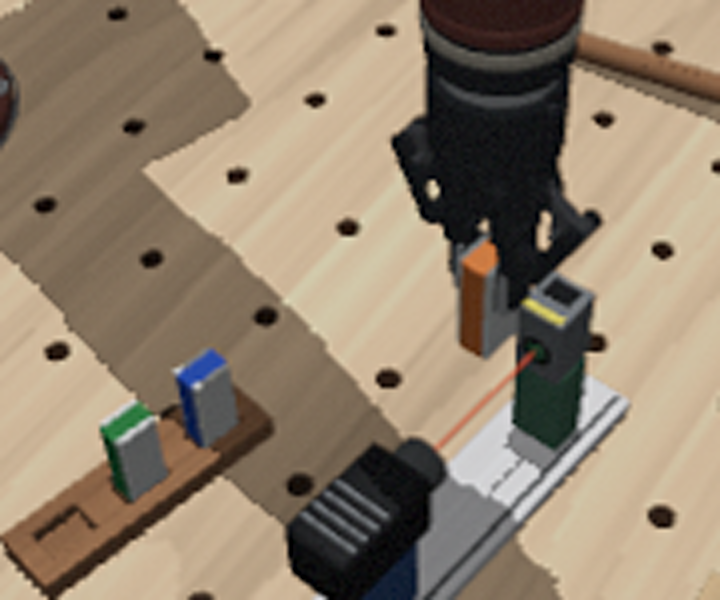

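The amber bar is held upright by its frosted cheeks and the other two bars are undisturbed. Now I'll lower it.

```bash
python3 - <<'E'
from plant import manip as m
from h import *
import cv2
b=[667.2,-60.1]
m.servo_line(b+[139],90);m.sleep(.5);show(m,"final")
s=m.snapshot("scene");w=cloud(s)
a=np.radians(-7.1);Rg=np.array([[np.cos(a),-np.sin(a)],[np.sin(a),np.cos(a)]])
g=(w[...,:2]-np.array([667.2,-60.1]))@Rg
hsv=cv2.cvtColor(s["pixels"],cv2.COLOR_BGR2HSV)
k=(abs(g[...,0])<30)&(abs(g[...,1])<35)&(w[...,2]>85)&(w[...,2]<185)
ka=k&(hsv[...,0]>5)&(hsv[...,0]<22)&(hsv[...,1]>140)
for n,kk in(("all<140",k&(w[...,2]<140)),("amber face",ka&(w[...,2]<165))):
    print(n,kk.sum(),"x",np.percentile(g[kk][:,0],[3,50,97]).round(1),"y",np.percentile(g[kk][:,1],[3,50,97]).round(1),"z",np.percentile(w[kk][:,2],[2,98]).round(1))
f=g[ka&(w[...,2]<165)];print("face slope deg",np.degrees(np.polyfit(f[:,0],f[:,1],1)[0]).round(1))
ks=(abs(g[...,0])<25)&(g[...,1]>50)&(g[...,1]<100)&(w[...,2]>149)&(w[...,2]<160);r=cv2.minAreaRect(g[ks].astype(np.float32));print("sensor",r)
cv2.imwrite("pics/final.png",cv2.resize(s["pixels"][150:270,270:410],None,fx=5,fy=5,interpolation=cv2.INTER_CUBIC))
E
```

```text
final t 22.71 [667.2 -60.1 139.1] F [-0.2 -0.5 -0.9] w 23.4 q [-0.28  0.32  0.17  1.42 -0.    1.41]
all<140 120 x [-11.7   6.8  12.2] y [-28.1 -15.5  11.4] z [100.2 138. ]
amber face 71 x [-7.9 -0.9  5.5] y [-26.7 -17.1 -15.5] z [104.5 162.9]
face slope deg -6.0
sensor ((5.323227405548096, 78.60482788085938), (31.222848892211914, 40.85822296142578), 21.73746681213379)
```

View pics/final.png

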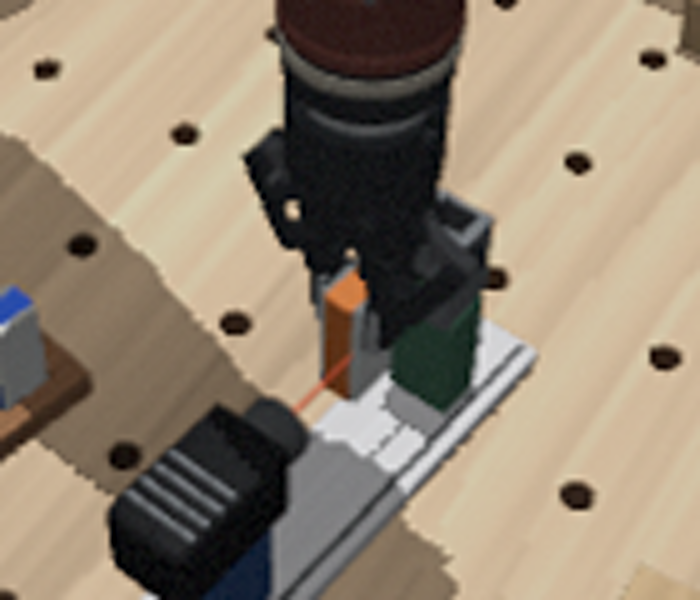

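The amber is within about 1 mm in all axes by depth. I'll check the estimated beam line against the red pixels, since the drawn beam seems to meet the bar right of the middle of its face.

```bash
python3 - <<'E'
import pickle
from h import *
P=pickle.load(open("p0.pkl","rb"))
a=np.radians(-7.1);Rg=np.array([[np.cos(a),-np.sin(a)],[np.sin(a),np.cos(a)]])
G=lambda x,y,z:np.r_[np.array([667.2,-60.1])+Rg@[x,y],z]
for n in("scene","top"):
    s=P[n];im=s["pixels"].astype(int)
    red=(im[...,2]-np.maximum(im[...,0],im[...,1]-25))
    red=im[...,2]-im[...,1]-.3*(im[...,1]-im[...,0])
    L=[]
    for y in range(-45,46,6):
        p=proj(s,[G(0,y,120)])[0];e=(proj(s,[G(5,y,120)])[0]-p)/5;ez=proj(s,[G(0,y,125)])[0]-p
        xs=np.arange(-12,12.1,.5)
        q=p+xs[:,None]*e
        v=cv2.remap(red.astype(np.float32),q[:,:1].astype(np.float32),q[:,1:].astype(np.float32),cv2.INTER_LINEAR).ravel()
        v=v-np.median(v);wt=np.clip(v-.5*v.max(),0,None);L.append((y,round(float((wt*xs).sum()/wt.sum()),1),round(float(v.max()))))
    print(n,L,"px/mm x",np.linalg.norm(e).round(2))
print(proj(P["scene"],[G(0,-16.5,120),G(-12,-16.5,120),G(12,-16.5,120)]),"crop px",(proj(P["scene"],[G(x,-16.5,120) for x in(0,-12,-8,8,12)])-[270,150])*5+2)
E
```

```text
scene [(-45, -1.7, 42), (-39, -1.9, 47), (-33, -1.7, 41), (-27, -2.0, 47), (-21, -1.7, 43), (-15, -2.0, 48), (-9, -1.6, 44), (-3, -1.7, 43), (3, -1.9, 46), (9, -1.5, 39), (15, -1.7, 38), (21, -1.3, 45), (27, -1.3, 45), (33, -1.2, 49), (39, -1.4, 63), (45, -1.9, 67)] px/mm x 0.36
top [(-45, -0.1, 28), (-39, -0.1, 37), (-33, -0.0, 32), (-27, -0.1, 27), (-21, -0.0, 29), (-15, 0.1, 33), (-9, -0.1, 28), (-3, -0.1, 24), (3, -0.1, 26), (9, -0.0, 34), (15, -0.2, 26), (21, 0.1, 28), (27, 0.1, 23), (33, -0.0, 30), (39, -0.2, 26), (45, 0.3, 24)] px/mm x 0.4
[[337.25583748 224.04008334]
 [333.6189514  221.66884716]
 [340.93132155 226.43643168]] crop px [[338.27918742 372.20041669]
 [320.09475701 360.34423579]
 [326.13496846 364.2824604 ]
 [350.50917857 380.17417706]
 [356.65660775 384.1821584 ]]
```

The beam line agrees with the gauge estimate to 0 mm in the top view and under 2 mm in the scene view. The predicted face edges at crop columns 326–350 match the picture, so the beam simply shows through the clear core. Handing in.

```bash
python3 - <<'E'
from plant import manip as m
from h import *
show(m);m.close_job()
E
```

```text
t 22.76 [667.2 -60.1 139. ] F [ 0.9 -0.2 -0.7] w 23.8 q [-0.28  0.32  0.17  1.42  0.    1.41]
the job is handed in; nothing more can be done
```

I stood the sensor head on the green pedestal, took the amber bar out by its frosted faces, and handed the job in at about 23 s. The bar is still held upright mid-gap, in the beam. The interface reports no verdict, so this rests on my own checks.

- **Sensor:** after release, its top centre measured within 1 mm of the pedestal centre and about 0.5° from square. The picture shows the beam landing on the eye.
- **Amber bar:** the fingers closed to about 23.5 mm along its x, on the frosted cheeks, with the grasp point about 58 mm above its underside. By depth, the window is within about 1 mm of my estimate of the beam midpoint in x, and about as close in y and z.
- **Beam line:** the red line agreed with my gauge estimate to 0 mm in the top view and 1–2 mm in the scene view. That difference is within the cameras' calibration error.
- **Bystanders:** the blue and green bars looked undisturbed in the picture after the lift. I did not measure them again, and the arm did not work near the mallet.

**Checks that disagreed:**
- A coarse fit of the amber's front face gave −6°. I put that down to noisy mixed-edge pixels, because the face edges matched the predicted square pose.
- The last automatic sensor fit was useless because the gripper hid the sensor from the camera, so the sensor result rests on the clear view taken just after release.

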